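Re-grip a guide rod in a V-stand and load it in the drawer fixture

TASK

Take the long guide rod out of the grey storage rack by the end that sticks out, rest it centrally in the two V notches of the steel V-stand and let go of it. Then pick it up again by its middle and lay it in the two forks of the aluminium drawer fixture, between the end cheeks, and let go. Leave the short rod in the rack.

Things in the scene. Friction and masses are not known exactly. Their poses are not given: they have to be found in the camera images.
- guide_rod: Long bare-aluminium round bar, 16 mm diameter, 190 mm long, about 60 g. Origin at its centre, on its axis; x along its length. It starts level, axis 50 mm above the bench, in one of the grey rack's two channels, flush with the rack's top, so not grippable there. Its -x end, towards the robot, sticks 48 mm out of the rack over free bench: grip it there from above, lift it straight up.
- short_rod: Short rod in the rack's other channel, to be left: same 16 mm bar, 110 mm long, sticking out only 8 mm. Origin at its centre, x along its length. The fixed grey plastic rack is 154 mm long, 140 wide, 58 high; its two parallel channels are 20 mm wide, 70 mm apart, closed at the far end.
- vstand_seat (a point): Where the rod's centre belongs on the V-stand, 75 mm above the bench; x runs along the notches, level; z up. Fixed steel base 116 x 80 x 12 mm, two dark steel uprights 16 mm thick, 38 mm either side of the seat along x, each with a 90 degree V notch, 45 mm wide at the mouth, rim 11 mm above the seat. The 60 mm gap between them is free for fingers at the rod's middle.
- nest_seat (a point): Where the rod's centre belongs in the drawer fixture, 65 mm above the bench; x along the lying rod, level; z up. Fixed aluminium base 246 x 110 x 12 mm; two black forks 16 mm thick, 76 mm either side along x, V notches as on the V-stand; beyond them end cheeks, inner faces 111 mm from the seat, tops 82 mm up. Clear between the forks; no finger room at the rod's ends.
Things that resemble listed ones, but are neither listed nor needed, are in the scene too. What is shaped like the guide_rod but blue or brown is not meant.

How it is judged (in metres and radians):
On the way, in this order (a step that is already met when the one before it is completed fails the run):
1. the long rod is lifted at least 20 mm above where it lay, held by the fingers near an end (grip more than 50 mm from its centre) (height (world z) of guide_rod above 0.07 m and distance between the grasp point and guide_rod above 0.05 m and contact force between guide_rod and the fingers above 0.5 N), for 0.1 s.
2. the long rod rests released in both V notches of the V-stand, centred within 25 mm and along the notches within 10 degrees (horizontal distance between guide_rod and vstand_seat below 0.025 m and z of guide_rod in the frame of vstand_seat between -0.006 and 0.006 m and angle between the x axis of guide_rod and the x axis of vstand_seat, either way round below 0.175 rad and linear speed of guide_rod below 0.02 m/s and angular speed of guide_rod below 0.2 rad/s and contact force between guide_rod and the fingers below 0.05 N), for 0.2 s.
3. the long rod is lifted at least 20 mm off its seat in the V-stand, held by the fingers at its middle (grip within 45 mm of its centre) (z of guide_rod in the frame of vstand_seat above 0.02 m and distance between the grasp point and guide_rod below 0.045 m and contact force between guide_rod and the fingers above 0.5 N), for 0.1 s.
At the end, for the whole second after the job is handed in: The long rod lies at rest and released in both forks of the drawer fixture, between the cheeks: its centre within 18 mm of the seat sideways and 6 mm in height, its axis within 10 degrees of the fixture's; the short rod is within 20 mm of where it started (horizontal distance between guide_rod and nest_seat below 0.018 m and z of guide_rod in the frame of nest_seat between -0.006 and 0.006 m and angle between the x axis of guide_rod and the x axis of nest_seat, either way round below 0.175 rad and linear speed of guide_rod below 0.02 m/s and angular speed of guide_rod below 0.2 rad/s and contact force between guide_rod and the fingers below 0.05 N and distance of short_rod from where it was at the start of the episode below 0.02 m); the robot touches nothing.
It fails at once if the short rod is moved by more than 20 mm (distance of short_rod from where it was at the start of the episode above 0.02 m).
It also fails if it takes over 51 s, if anything falls off the work surface, if the arm or the gripper's body presses on something with over 40 N, if the wrist force passes 120 N, or if a joint passes its speed limit or range.

ROBOT

A 7-joint arm with a two-finger parallel gripper is mounted at the origin on the work surface. World frame = base frame: x ahead of the robot, y to its left, z up, the work surface at z = 0. Lengths are in m, angles in degrees, forces in N, time in s.
With the tool pointing down it reaches from about 0.35 to 0.775 m from the base axis. Payload 3.1 kg.
Tool frame: the origin (TCP) lies on the centre line of the jaws, within the pads' length; the fingertips stand 17 mm ahead of it and the grasp point (between the pads) lies 2 mm behind it (robot.tip_reach is the distance from the TCP to the fingertips, in m); z points along the fingers, y is the line along which they close (so a half turn about z gives the same grasp; the last joint's range is limited). The gripper opens to 85 mm and grips with 20 to 120 N. Pads are 22 mm wide; open, the fingers measure 114 mm over their backs; the gripper's body (76 mm by 85 mm) begins 54 mm behind the grasp point. The pads swing forward as they close: fully open they stand 13 mm farther back than shut.
Start: joints at [63.329, 17.813, 0.802, 86.603, -0.252, 75.585, -1.558], TCP at [0.226, -0.501, 0.248] pointing down, gripper open.
Joint ranges: [-154.91, 154.91], [-16.99, 109.72], [-72.82, 74.43], [7.12, 147.25], [-82.49, 262.49], [11.32, 116.49], [-174.64, 174.64]. Speed limits (degrees/s): [159.86, 159.86, 180, 180, 180, 180, 180].

INTERFACE

Orientations are given as [roll, pitch, yaw] about the fixed x, y, z axes, in that order (R = Rz(yaw) Ry(pitch) Rx(roll)).
In Python, from station import robot, fingers, vision, workorder, recognise gives the robot as it stands. Calls block until the motion is done:
- robot.move_to(position, orientation): joint-space move of the TCP to a pose.
- robot.line_to(position, orientation=None, velocity=0.15, f_stop=None): straight line of the TCP; orientation=None keeps the orientation; velocity is the mean speed in m/s. With f_stop (N) it stops when the force on the tool has changed by that much, and returns True; else False.
- robot.move_j(angles): joint-space move.
- fingers.gripper_to(opening, force=None): opening from 0.0 (shut) to 1.0 (fully open); force is the grip in N (None keeps the last); returns when the fingers have stopped.
- robot.pause(seconds).
- robot.inverse_kinematics(position, orientation): joint angles nearest the present ones, or None.
- vision.grab_frame(name): name is "side" or "top"; returns the picture (480x640x3 uint8, red, green, blue); there is no depth.
- vision.calibration(name): a dict with "mtx" (3x3 intrinsics, pixels), "extrinsics" (4x4, takes a point from world to camera coordinates). Camera axes: x right, y up, looking along -z (the intrinsics and any distortion apply to the point x, -y, -z); pixel columns grow to the right and rows downward; lengths in m; the calibration is good to about 2 mm. A picture is of the moment at which its call begins. calibration takes no time and is no camera call.
A pose or a line that the arm cannot do raises robot.PlanningError and nothing moves.
- workorder.close_job(): hands the job in; it is judged then, once.
Trained networks look in the newest picture that a camera, given by its name, has taken for a name from the list of things; names that differ only in an ending like _2 or _b are one class to them, and where a whole thing is asked for, a point or a joint stands for the part that bears it (a point fixed in the world has none). Each returns a list of dicts, best first, with "p" (0 to 1); they miss things now and then, are a little off and sometimes report something else, mostly with a low value. They report only what shows in the picture. A call takes as long as a camera call. They do not tell look-alikes from the thing itself.
- recognise(label, camera): "rect" ([centre column, centre row, width, height] in pixels, round what is visible of it).
Readings, each from a call of its own:
- robot.current_time_s(): time.
- robot.current_joint_positions(): joint angles.
- robot.current_dq(): joint speeds.
- robot.current_joint_torque(): joint torques, N m.
- robot.current_tool_pos(): TCP position.
- robot.current_eef_rot(): TCP orientation.
- robot.current_contact_force(): force on the tool from outside, world axes, zero at the start.
- robot.current_torque(): the same for the moment, N m.
- robot.current_finger_gap(): opening from 0.0 (shut) to 1.0 (fully open).
- robot.current_gripper_force(): force on a finger pad.
Only numpy, scipy, OpenCV 4.12 (cv2) and the standard library are available. Lean on these libraries where they do the work, as an engineer would, in place of code of your own. Each camera call takes 0.05 s, during which the arm holds its last target. There are 200 camera calls.

## Working session

There is one attempt and no reset: what is moved stays moved. The work goes in short steps, each a Python script; the robot and the scene stay as the last script left them, time stands still between calls to the robot, and variables do not carry over. Pictures are saved under pics/ and viewed, at most 10 in all, crops included, and the job is handed in when it is done.

```bash
ls; mkdir -p pics
python3 - <<'E'
from station import robot, fingers, vision, recognise
import cv2, numpy as np
for c in("top","side"):
    im=vision.grab_frame(c); cv2.imwrite(f"pics/{c}0.png",im[:,:,::-1])
    k=vision.calibration(c); print(c,k["mtx"],np.round(k["extrinsics"],4),[x for x in k if x not in("mtx","extrinsics")])
    for l in("guide_rod","short_rod","vstand_seat","nest_seat"):
        try: print(l,[(np.round(d["rect"],1).tolist(),round(d["p"],2)) for d in recognise(l,c)])
        except Exception as e: print(l,e)
print(robot.current_time_s(),robot.current_eef_rot())
E
```

```text
pics
top [[469.62641468   0.         316.07127052]
 [  0.         469.62641468 236.94862336]
 [  0.           0.           1.        ]] [[ 0.0038 -0.9999 -0.0103 -0.0918]
 [ 0.9986  0.0032  0.0531 -0.4243]
 [-0.0531 -0.0105  0.9985 -1.0652]
 [ 0.      0.      0.      1.    ]] []
guide_rod [([185.2, 297.5, 73.2, 43.4], 0.93), ([419.6, 264.9, 25.4, 82.1], 0.9), ([371.4, 171.4, 19.4, 88.6], 0.87), ([517.2, 274.0, 37.2, 77.3], 0.84), ([477.0, 178.2, 24.0, 76.3], 0.64)]
short_rod [([402.9, 166.0, 9.8, 47.8], 0.64)]
vstand_seat [([163.1, 195.6, 50.8, 58.0], 0.97)]
nest_seat [([263.6, 191.1, 67.3, 116.8], 0.64)]
side [[453.94889651   0.         320.1640563 ]
 [  0.         453.94889651 237.55849595]
 [  0.           0.           1.        ]] [[-0.9126 -0.4087 -0.0096  0.3468]
 [ 0.1855 -0.4349  0.8812 -0.2168]
 [-0.3643  0.8024  0.4727 -0.8007]
 [ 0.      0.      0.      1.    ]] []
guide_rod [([376.9, 241.4, 63.3, 26.6], 0.91), ([327.0, 208.4, 52.8, 17.2], 0.87), ([406.8, 206.3, 60.0, 22.4], 0.75), ([325.4, 397.2, 21.8, 96.6], 0.72), ([285.5, 226.7, 73.6, 10.0], 0.5)]
short_rod [([310.3, 218.0, 3.6, 5.4], 0.41)]
vstand_seat [([183.9, 356.6, 83.9, 69.7], 0.75)]
nest_seat [([246.1, 287.2, 122.0, 65.5], 0.58)]
0.5 [-1.79996348e+02  1.27384526e-03  2.42811697e+01]
```

View pics/top0.png

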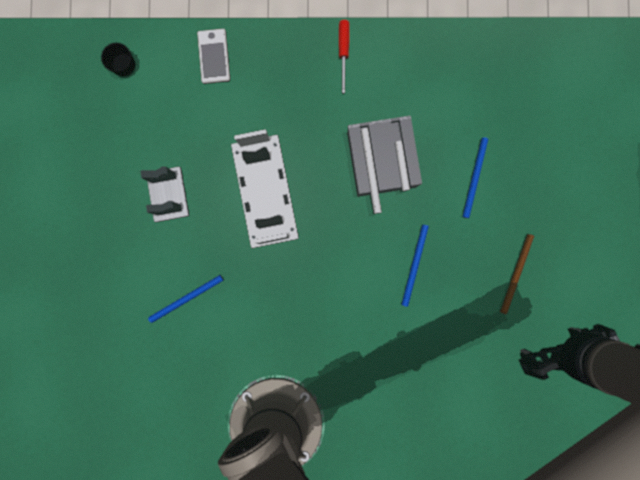

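View pics/side0.png

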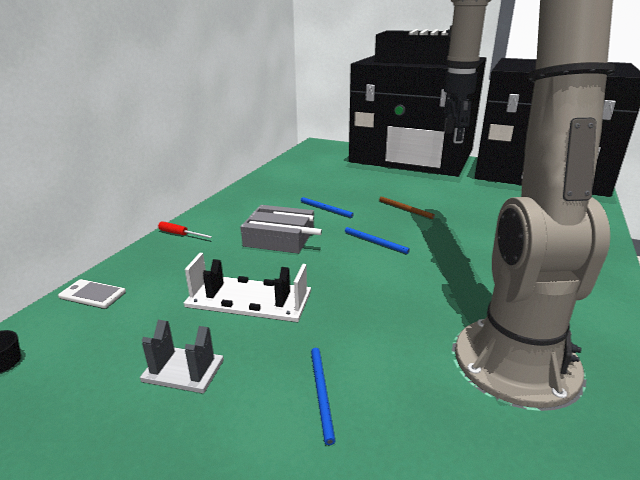

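Top view: five rod-like things. The bare light rod is in the rack (371,171). The others are three blue rods at (185,298), (415,265) and (477,178), and one brown at (517,274). Only (371,171) fits: it is bare metal, long, in the rack and sticking out towards the robot. The short rod is at (403,166), the V-stand at (165,194) and the fixture at (265,190). I'll confirm in an enlarged crop and measure.

```bash
cat > h.py <<'E'
import cv2, numpy as np
from station import robot, fingers, vision, recognise, workorder
K={c:(vision.calibration(c)["mtx"],vision.calibration(c)["extrinsics"]) for c in("top","side")}
def ray(c,u,z):
    M,E=K[c]; d=np.linalg.inv(M)@[u[0],u[1],1]; d=E[:3,:3].T@(d*[1,-1,-1]); o=-E[:3,:3].T@E[:3,3]
    return o+d*(z-o[2])/d[2]
def proj(c,P):
    M,E=K[c]; q=(np.asarray(P)@E[:3,:3].T+E[:3,3])*[1,-1,-1]; q=q@M.T; return q[...,:2]/q[...,2:]
E
cat > m.py <<'E'
from h import *
im=cv2.imread("pics/top0.png"); hsv=cv2.cvtColor(im,cv2.COLOR_BGR2HSV)
def comps(mask,box):
    x0,y0,x1,y1=box; m=np.zeros_like(mask); m[y0:y1,x0:x1]=mask[y0:y1,x0:x1]
    n,l,s,c=cv2.connectedComponentsWithStats(m)
    return [(s[i,4],cv2.minAreaRect(np.argwhere(l==i)[:,::-1].astype(np.float32))) for i in np.argsort(-s[1:,4])+1 if s[i,4]>30]
grey=(hsv[...,1]<60)
V=hsv[...,2]
for nm,mask,box,z in [("rods",grey&(V>165),(345,110,425,220),.055),("rack",grey,(340,105,430,220),.058),("vbase",grey&(V>140),(140,160,195,228),.012),("vdark",V<90,(135,160,195,228),.08),
  ("nbase",grey&(V>140),(225,125,305,252),.012),("ndark",V<60,(225,125,305,252),.07)]:
    for a,r in comps(mask.astype(np.uint8),box)[:4]:
        b=np.array([ray("top",p,z) for p in cv2.boxPoints(r)]); e=[b[1]-b[0],b[2]-b[1]]; e=sorted(e,key=np.linalg.norm)
        print(nm,a,np.round(r[0],1),"c",np.round(b.mean(0)[:2],4),"LxW",[round(float(np.linalg.norm(q)),4) for q in e[::-1]],"yaw",round(float(np.degrees(np.arctan2(e[1][1],e[1][0])))%180,1))
cv2.imwrite("pics/crop.png",cv2.resize(im[100:260,135:435],None,fx=2.6,fy=2.6,interpolation=cv2.INTER_CUBIC))
E
python3 m.py
```

```text
rods 432 [370.7 169.7] c [ 0.572  -0.2111] LxW [0.1884, 0.0115] yaw 8.9
rods 243 [402.1 164.8] c [ 0.5827 -0.2804] LxW [0.1085, 0.0113] yaw 8.5
rack 4831 [385.5 165. ] c [ 0.582  -0.2433] LxW [0.2044, 0.145] yaw 8.9
vbase 1029 [166.4 193.6] c [0.5237 0.2555] LxW [0.1162, 0.0803] yaw 10.9
vdark 390 [158.  174.4] c [0.5555 0.252 ] LxW [0.0746, 0.0301] yaw 99.1
vdark 326 [163.8 208. ] c [0.4824 0.2378] LxW [0.0748, 0.0239] yaw 98.7
nbase 4107 [264.  190.8] c [0.5313 0.0302] LxW [0.2468, 0.1118] yaw 11.6
nbase 137 [249.5 134. ] c [0.6631 0.0649] LxW [0.0742, 0.0097] yaw 101.5
ndark 254 [255.8 155.3] c [0.6    0.0417] LxW [0.0554, 0.0252] yaw 101.5
ndark 175 [268.5 221.4] c [0.455  0.0125] LxW [0.0546, 0.0162] yaw 100.8
```

View pics/crop.png

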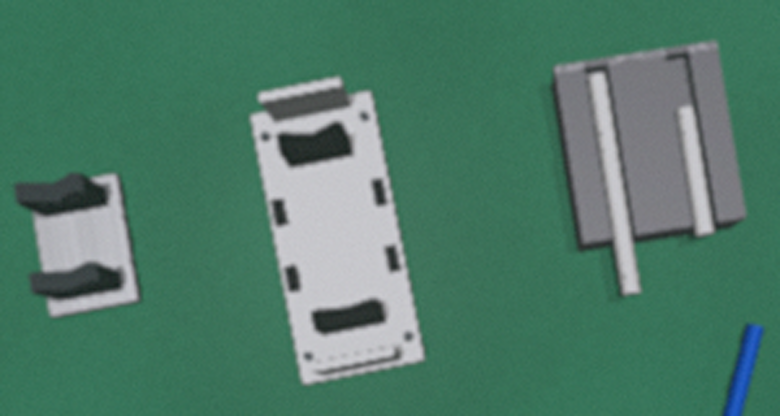

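The crop confirms it: the bare long rod is in the rack's left channel at crop (612,180), sticking out towards the robot, with the short rod at (695,170). All sizes check against the given ones: rod 188 mm, V base 116x80, fixture 247x112. Next is a quick side-camera consistency check, then the grip and lift.

```bash
cat >> h.py <<'E'
def ax(y): return np.array([np.cos(np.radians(y)),np.sin(np.radians(y)),0])
ROD=np.array([.572,-.211,.05]); RY=8.9
VS=np.array([.5237,.2555,.075]); VY=11.0
NS=np.array([.5313,.0302,.065]); NY=11.5
G=.074   # grip distance from rod centre
def down(y): return [180,0,y]
def st(): print("t",robot.current_time_s(),"tcp",np.round(robot.current_tool_pos(),4),"gap",round(robot.current_finger_gap(),3),"F",np.round(robot.current_contact_force(),1),"grip",robot.current_gripper_force())
E
python3 - <<'E'
from h import *
def box(c,cen,y,L,W,zs):
    a=ax(y); b=ax(y+90); P=[np.r_[cen[:2],0]+a*s*L/2+b*t*W/2+[0,0,z] for s in(-1,1) for t in(-1,1) for z in zs]
    q=proj(c,np.array(P)); lo,hi=q.min(0),q.max(0); return np.round(np.r_[(lo+hi)/2,hi-lo],1)
print("side nest",box("side",NS,NY,246,110,[0]) if 0 else box("side",NS,NY,.246,.110,[0,.012]),"vs base", box("side",VS,VY,.116,.08,[0,.012]))
print("rod ends side",proj("side",np.array([ROD-ax(RY)*.095,ROD+ax(RY)*.095])))
g=ROD-ax(RY)*G
fingers.gripper_to(.55,force=80)
robot.move_to([g[0],g[1],.12],down(RY)); st()
robot.line_to([g[0],g[1],.049],velocity=.1,f_stop=8); st()
im=vision.grab_frame("side"); cv2.imwrite("pics/s1.png",cv2.resize(im[140:300,220:420,::-1],None,fx=3.5,fy=3.5))
E
```

```text
side nest [247.8 298.5 127.9  48.5] vs base [182.3 369.5  84.9  48.8]
rod ends side [[321.02938332 231.90412635]
 [250.29950816 223.61866028]]
t 2.4833 tcp [ 0.4985 -0.2243  0.1204] gap 0.553 F [-0.9  0.6 -0.7] grip 0.0
t 3.3417 tcp [ 0.4995 -0.2228  0.0496] gap 0.552 F [ 0.3 -0.4 -0.1] grip 0.0
```

View pics/s1.png

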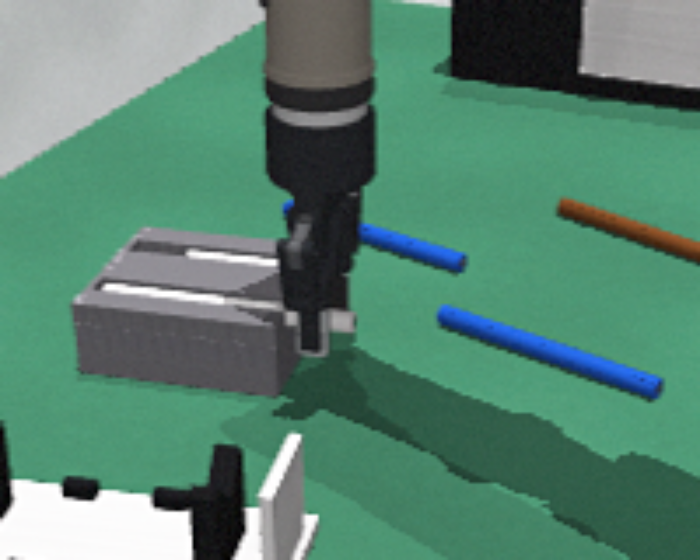

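The picture shows the fingers straddling the rod's stub at crop (310,320), with the rod tip visible at (345,322), clear of the rack. Now grip and lift.

Run:
```python
from h import *
fingers.gripper_to(0.0,force=100); st()
p=np.array(robot.current_tool_pos())
robot.line_to([p[0],p[1],.18],velocity=.08); robot.pause(.15); st()
im=vision.grab_frame("side"); cv2.imwrite("pics/s2.png",cv2.resize(im[100:300,200:440,::-1],None,fx=3,fy=3))
print(robot.current_joint_positions())
```

```text
t 3.8 tcp [ 0.4993 -0.2226  0.0497] gap 0.149 F [0.1 0.4 3.1] grip 97.52185821533203
t 5.7417 tcp [ 0.4991 -0.2225  0.1796] gap 0.15 F [ 0.1 -0.5 -1.2] grip 97.51191973686218
[ 30.2130663   20.61777427 -10.48706939  92.98861014   3.99466779
  66.79468315 -62.2916712 ]
```

View pics/s2.png

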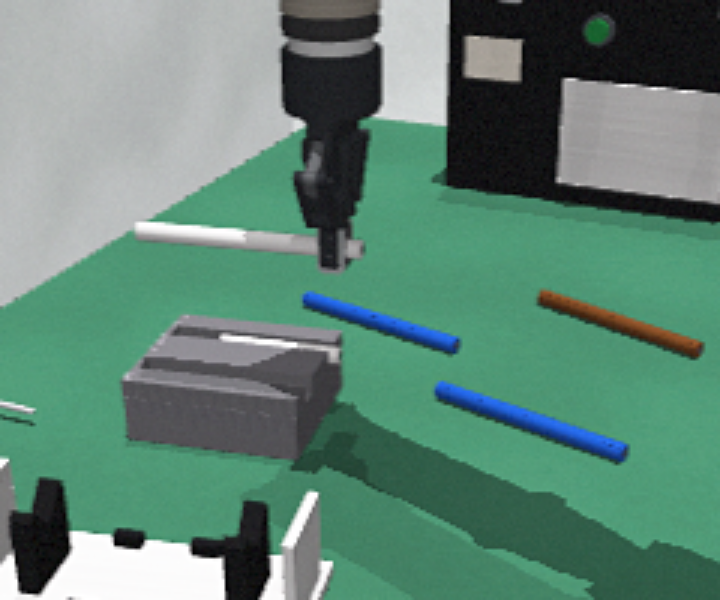

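The rod is held level at about crop (137,230)–(362,250), clear of the rack, and the short rod is still in place. Now to the V-stand.

Run:
```python
from h import *
p=np.array(robot.current_tool_pos()); c=p+ax(RY)*G
print("pred ends",proj("side",np.array([c-ax(RY)*.095,c+ax(RY)*.095])).round(1).tolist(),"seen 320.7,183.3 / 245.7,176.7")
g=VS-ax(VY)*G
robot.move_to([g[0],g[1],.18],down(VY)); st()
robot.line_to([g[0],g[1],.10],velocity=.12); 
im=vision.grab_frame("side"); cv2.imwrite("pics/s3.png",cv2.resize(im[220:420,100:340,::-1],None,fx=3,fy=3))
```

```text
pred ends [[320.5, 183.1], [245.9, 176.3]] seen 320.7,183.3 / 245.7,176.7
t 7.5 tcp [0.4521 0.2397 0.1799] gap 0.154 F [ 0.2 -0.2 -1. ] grip 97.52305269241333
```

View pics/s3.png

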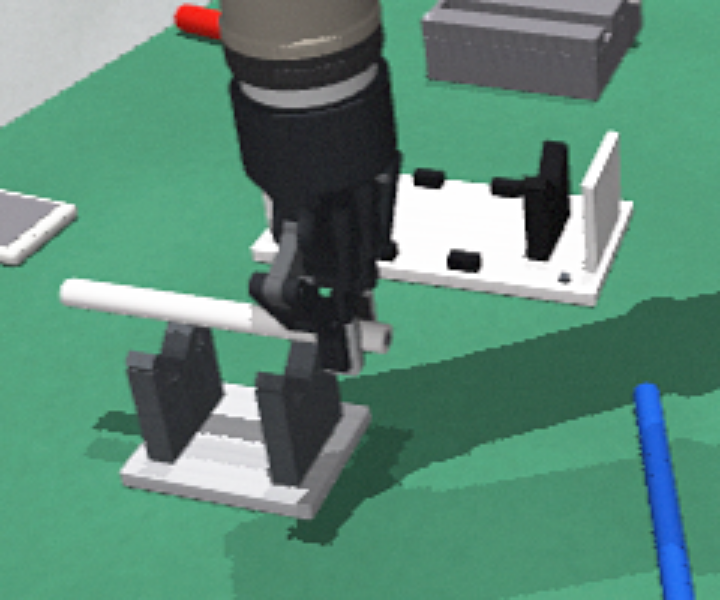

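The rod hangs centred over both notches, which are at about crop (190,345) and (300,360). Lower it and release.

Run:
```python
from h import *
p=np.array(robot.current_tool_pos())
print(robot.line_to([p[0],p[1],.0735],velocity=.04,f_stop=5)); st()
fingers.gripper_to(.45); robot.pause(.4); st()
p=np.array(robot.current_tool_pos())
robot.line_to([p[0],p[1],.17],velocity=.15); st()
for c in("top","side"):
    im=vision.grab_frame(c); cv2.imwrite(f"pics/v_{c}.png",im[:,:,::-1])
a=cv2.imread("pics/v_top.png")[140:260,100:260]; b=cv2.imread("pics/v_side.png")[300:420,110:270]
cv2.imwrite("pics/v.png",cv2.resize(np.hstack([a,b]),None,fx=2.5,fy=2.5))
```

```text
True
t 8.9917 tcp [0.4514 0.2422 0.0744] gap 0.155 F [-1.7 -0.9  4.6] grip 98.01266312599182
t 9.7583 tcp [0.4507 0.2415 0.0739] gap 0.455 F [-0.8 -0.7  0.3] grip 0.0
t 10.55 tcp [0.4501 0.241  0.1692] gap 0.448 F [0.2 0.8 0. ] grip 0.0
```

View pics/v.png

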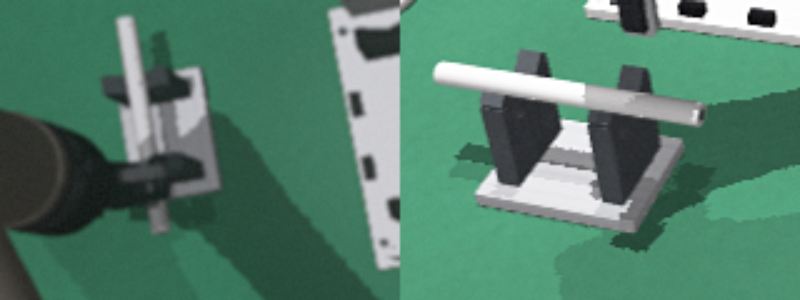

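The rod rests in both notches, with ends at side pixels (124,328) and (231,346). Re-grip it at the middle and lift.

Run:
```python
from h import *
print("pred",proj("side",np.array([VS+ax(VY)*.095,VS-ax(VY)*.095])).round(1).tolist())
robot.line_to([VS[0],VS[1],.17],down(VY),velocity=.15)
print(robot.line_to([VS[0],VS[1],.076],velocity=.1,f_stop=8)); st()
fingers.gripper_to(0.0,force=100); st()
p=np.array(robot.current_tool_pos())
robot.line_to([p[0],p[1],.18],velocity=.08); robot.pause(.15); st()
im=vision.grab_frame("side"); cv2.imwrite("pics/s4.png",cv2.resize(im[200:420,80:360,::-1],None,fx=2.7,fy=2.7))
```

```text
pred [[126.4, 329.0], [230.9, 345.6]]
False
t 12.3833 tcp [0.5242 0.2559 0.0768] gap 0.452 F [ 0.1 -0.3 -0.4] grip 0.0
t 12.7417 tcp [0.5242 0.2563 0.0771] gap 0.15 F [-0.4  1.   4.8] grip 97.6473319530487
t 14.3417 tcp [0.5239 0.2562 0.1795] gap 0.154 F [ 0.3  0.  -1.3] grip 97.58618116378784
```

View pics/s4.png

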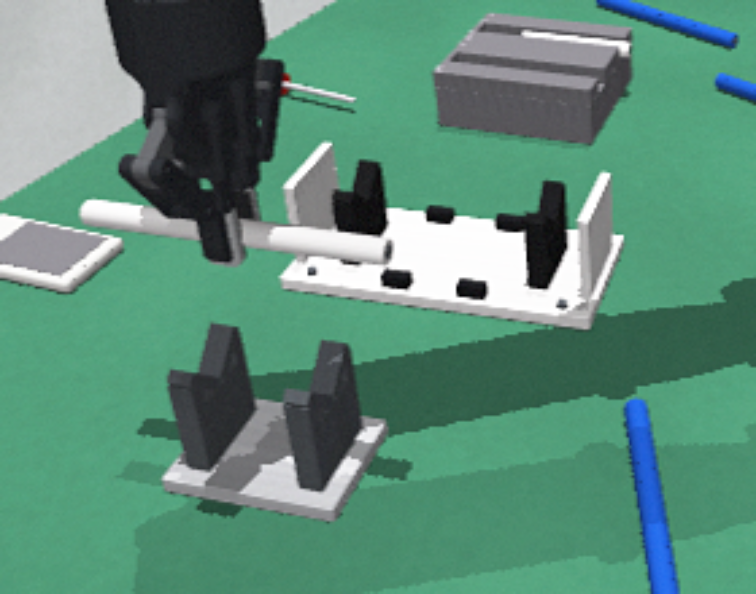

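The rod is held level by its middle, at crop (85,212)–(388,250). Now to the drawer fixture.

Run:
```python
from h import *
p=np.array(robot.current_tool_pos())-[0,0,.002]
print("pred",proj("side",np.array([p+ax(VY)*.095,p-ax(VY)*.095])).round(1).tolist(),"seen 111.5,278.5/223.7,292.6")
robot.move_to([NS[0],NS[1],.18],down(NY))
robot.line_to([NS[0],NS[1],.105],velocity=.12); robot.pause(.2); st()
im=vision.grab_frame("side"); cv2.imwrite("pics/s5.png",cv2.resize(im[170:350,150:390,::-1],None,fx=3,fy=3))
```

```text
pred [[112.3, 278.6], [223.5, 293.4]] seen 111.5,278.5/223.7,292.6
t 16.275 tcp [0.5321 0.0303 0.106 ] gap 0.15 F [ 0.  -0.7 -1. ] grip 97.60734915733337
```

View pics/s5.png

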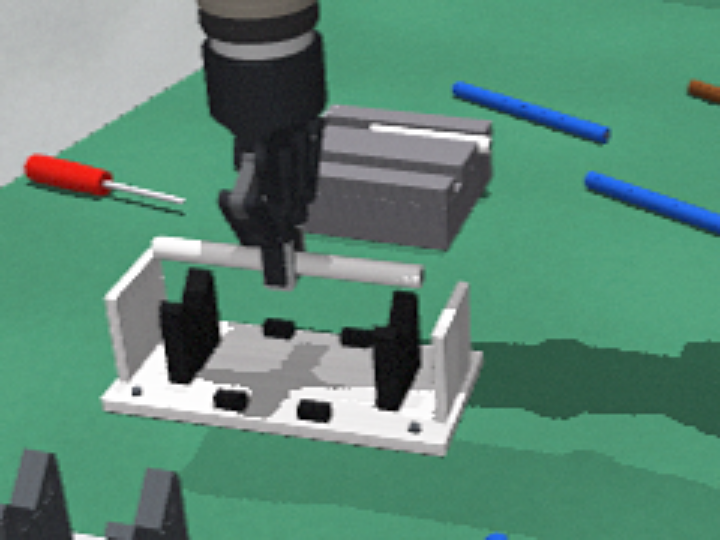

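The rod is over both forks, with ends at crop (155,245) and (420,275), between the cheeks. Lower it and release.

Run:
```python
from h import *
p=np.array(robot.current_tool_pos())
print(robot.line_to([p[0],p[1],.0655],velocity=.04,f_stop=5)); st()
fingers.gripper_to(.45); robot.pause(.4); st()
p=np.array(robot.current_tool_pos())
robot.line_to([p[0],p[1],.17],velocity=.15); robot.move_to([.45,-.2,.25],down(NY)); st()
for c in("top","side"):
    im=vision.grab_frame(c); cv2.imwrite(f"pics/n_{c}.png",im[:,:,::-1])
a=cv2.imread("pics/n_top.png")[120:260,200:350]; b=cv2.imread("pics/n_side.png")[220:360,170:330]
cv2.imwrite("pics/n.png",cv2.resize(np.hstack([a,b]),None,fx=2.5,fy=2.5))
print("pred side",proj("side",np.array([NS+ax(NY)*.095,NS-ax(NY)*.095])).round(1).tolist(),"top",proj("top",np.array([NS+ax(NY)*.095,NS-ax(NY)*.095])).round(1).tolist())
```

```text
True
t 17.2 tcp [0.5313 0.0306 0.0672] gap 0.154 F [ 0.5 -0.6  2.3] grip 98.14835786819458
t 17.9667 tcp [0.5303 0.0301 0.0665] gap 0.451 F [-1.1  0.   0.1] grip 0.0
t 19.8167 tcp [ 0.4504 -0.1981  0.2492] gap 0.455 F [-1.  -0.1 -0.5] grip 0.0
pred side [[204.6, 268.4], [291.4, 278.6]] top [[252.8, 144.8], [269.2, 229.2]]
```

View pics/n.png

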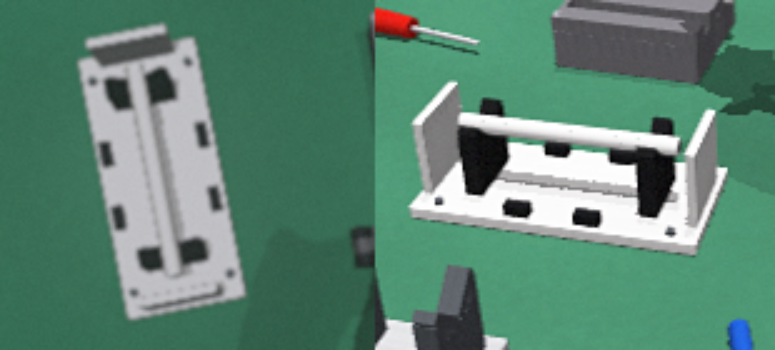

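The rod lies in both forks between the cheeks, with ends at side pixels (204,268) and (292,278), as predicted. Handing in.

```bash
python3 -c "
from station import workorder
print(workorder.close_job())"
```

```text
the job is handed in; nothing more can be done
None
```

The guide rod now lies released in both forks of the drawer fixture, between the end cheeks, after its stop in the V-stand; the short rod is still in the rack, and I handed the job in at about 20 s of the 51 s allowed (the station returned no verdict).

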